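# Set the polariser ring to its index and trigger the reading

### The arm

A 6-joint arm with a two-finger parallel gripper is mounted at the origin on a cart in front of the work surface, level with it; the furniture and walls round the work are solid. World frame = base frame: x ahead of the robot, y to its left, z up, the work surface at z = 0. Lengths are in mm, angles in rad, forces in N, time in s.
With the tool pointing down it reaches from about 400 to 925 mm from the base axis. Payload 12.5 kg.
Tool frame: the origin (TCP) lies at the very end of the fingers, on their centre line; the grasp point (between the pads) lies 19 mm behind it; x points along the fingers, y is the direction in which the jaws open and shut, and the axes are right-handed (so a half turn about x gives the same grasp; the last joint's range is limited). The gripper opens to 95 mm and grips with 3 to 60 N. Pads are 20 mm wide; open, the fingers measure 119 mm over their backs; the gripper's body (75 mm by 180 mm) begins 59 mm behind the grasp point.
Start: joints at [-1.255, 0.491, 1.559, -0, 1.092, -0.106], TCP at [255.901, -570.229, 214.661] pointing down, gripper open.
Joint ranges: [-3.1, 3.1], [-0.84, 2.19], [0.05, 2.79], [-1.13, 4.28], [0.06, 2.93], [-2.69, 2.69]. Speed limits (rad/s): [2.22, 2.22, 2.79, 3.14, 3.14, 3.14].

### API

Orientations are given as a unit quaternion [x, y, z, w].
In Python, from cell import arm gives the robot as it stands.
- The arm moves only by the shell command python3 -m handwheel 'ROWS' [FORCE]. ROWS is JSON, a list of rows, each a list of 7 numbers: the shift along the tool's x, y, z in m, then the turn, a rotation vector about the tool's x, y, z in rad, then the closure, from 0 (fully open) to 1 (shut). In form: [[tx, ty, tz, ax, ay, az, claw], ...]. A call has 1 to 20 rows; each row shifts and turns the commanded pose from where the row before left it, along the tool's axes as they then stand; what a row does not reach is not made up. A row lasts 1/12 s, in which the tool goes at most 41.7 mm and 7.16 degrees, less where a joint would pass 70% of its speed; a pose out of reach is approached as far as the arm can. A call with a gripper value outside its range is refused whole. The fingers move at their own pace and stop on an object; FORCE is the grip in N (left out, the last holds). Time passes only in rows, so rows that do not move let the fingers close. It gives the time, the measured TCP pose, the force and the opening at its end, in the units of the state.
- arm.get_obs(): the state, without advancing time (a new reading comes with each control period).
- arm.grab_frame(name): name is "scene" or "top" or "wrist"; returns (picture, depth): 480x640x3 uint8, red, green, blue; 480x640 float32, mm along the optical axis (not along the pixel's ray), 0 where there is no reading.
- arm.camera_model(name): a dict with "mtx" (3x3 intrinsics, pixels), "rvec" (rotation vector, rad) and "tvec" (3), from world to camera coordinates, as OpenCV has them. Camera axes: x right, y down, z forward; pixel columns grow to the right and rows downward; lengths in mm; the calibration is good to about 2 mm. The wrist camera is an equidistant fisheye: a pixel r from the principal point sees the ray r / f radians off the axis. A picture is of the moment at which its call begins: read the wrist's pose just before it. camera_model takes no time and is no camera call; for the wrist camera it gives the pose at the moment of the call.
- arm.hand_in(): hands the job in, once; it reports no verdict.
Trained networks look in the newest picture that a camera, given by its name, has taken for a name from the list of things; names that differ only in an ending like _2 or _b are one class to them, and where a whole thing is asked for, a point or a joint stands for the part that bears it (a point fixed in the world has none). Each returns a list of dicts, best first, with "score" (0 to 1); they miss things now and then, are a little off and sometimes report something else, mostly with a low value. They report only what shows in the picture. A call takes as long as a camera call. They do not tell look-alikes from the thing itself.
- arm.regions_of(camera, thing): "pixels" (480x640 bool, what is visible of it) and "extent" ([centre column, centre row, width, height] in pixels, round what is visible of it).
The state is a dict: "time_s": time; "q": joint angles; "joint_velocities": joint speeds; "joint_torque": joint torques, N m; "tcp_pos": TCP position; "orientation": TCP orientation; "wrist_force": force on the tool from outside, world axes, zero at the start; "wrist_torque": the same for the moment, N m; "grip_width": finger opening in mm.
Only numpy, scipy, OpenCV 4.12 (cv2) and the standard library are available. Lean on these libraries where they do the work, as an engineer would, in place of code of your own. Each camera call takes 0.05 s, during which the arm holds its last target. There are 200 camera calls.

### The job

Set the polariser for a reading: with the fingertips, push the ring's lever round by its upright paddle until the lever lies centred over the little steel index tab on the rim of the scale, then move to the trigger box, press its button all the way down and let it come up again. Nothing is to be gripped or picked up: only push and press, do not pinch the paddle, do not press the button before the lever is set, and leave the index tab and the things lying around where they are.

Things in the scene. Friction and masses are not known exactly. Their poses are not given: they have to be found in the camera images.
- mount: the polariser mount, fixed to the worktop, lying flat with its turning axis upright: an aluminium foot plate 124 x 124 mm, 10 mm high, and on it a black disc of 72 mm radius whose top, 20 mm above the worktop, carries white scale lines every 10 degrees all round. Origin: on the turning axis at worktop height; z up. Its -x axis is the zero direction of the ring and of the tab.
- ring (a joint): turning angle of the aluminium ring with the lever (rad), counter-clockwise positive seen from above; at 0 (or 2 pi) the lever points along the mount's -x axis. It turns freely all the way round, either way, with light friction (about 0.08 N m, under 1 N at the paddle) and stays where it is left.
- pointer (a point): the point on the lever's centre line 72 mm from the turning axis, above the rim of the scale, 29 mm above the worktop. The lever is a straight radial bar 6 mm wide, its underside 26 mm above the worktop; x points inwards along the lever to the axis.
- paddle (a point): centre of the upright grey paddle at the lever's outer end, 95 mm from the turning axis, 34 mm above the worktop. The paddle is 15 mm long radially, 12 mm thick and 32 mm high (from 18 to 50 mm above the worktop); its two flat faces look along the arc, one each way. Nothing but bare worktop lies under it.
- index (a point): centre line of the steel index tab at the rim of the scale, 72 mm from the turning axis, 23 mm above the worktop. The tab is a small stiff clamp, 10 mm wide along the rim, reaching from 60 to 85 mm from the axis; it marks the wanted setting, somewhere within 0.7 rad of the mount's -x direction. The lever passes 2.5 mm above it.
- trigger_box: the grey trigger box, 70 x 90 mm and 32 mm high, fixed to the worktop, with one round button in the middle of its top. Origin: centre of its underside.
- button_top (a point): centre of the top of the round white button, 28 mm in diameter, on the trigger box, 52 mm above the worktop and standing 8 mm proud of a black collar 40 mm wide; pressed straight down.
- button (a joint): how far the button is pressed (m): 0 up, 0.006 fully down against a spring of about 4 N; it comes up by itself.
- weight: small steel calibration weight, 18 mm wide, 30 mm high, standing loose near the mount; a bystander. Origin: centre of its underside.
- loupe: black loupe, 38 mm wide, 30 mm high, standing loose near the mount; a bystander. Origin: centre of its underside.
- cup: small white sample cup, 37 mm wide, 26 mm high, loose near the mount; a bystander. Origin: centre of its underside.
- bolt: socket-head bolt, 31 mm long, 13 mm thick, lying loose near the mount; a bystander. Origin: centre of its underside.
- tape: roll of tape lying flat, 105 mm wide, 25 mm high, at the right front of the worktop; a bystander. Behind it stands the big grey bench spectrometer, fixed, over 0.4 m tall, its left side at about y = -0.47 m and its front at about x = 0.47 m: keep the arm clear of it when swinging over from the right. Origin: centre of its underside.
- tweezers: steel tweezers, 129 mm long, 10 mm high, lying at the left front of the worktop; a bystander. Origin: centre of its underside.
Things that resemble listed ones, but are neither listed nor needed, are in the scene too. Of the things like the trigger_box, leave any that is green; of the rest the larger one is meant.

How it is judged:
By the outcome, as a careful person would: the job done as asked, in the order asked, and still so for the second after the job is handed in, with the robot touching nothing.
It also fails if it takes over 58 s, if anything falls off the work surface, if the arm or the gripper's body presses on something with over 40 N, if the wrist force passes 120 N, or if a joint passes its speed limit or range.

## Working session

There is one attempt and no reset: what is moved stays moved. The work goes in short steps, Python scripts to look and compute and a shell command to move; the robot and the scene stay as the last step left them, time stands still between calls to the robot, and variables do not carry over. Pictures are saved under pics/ and viewed, about 8 in all and at most 12, crops included, and the job is handed in when it is done.

```bash
ls; mkdir -p pics; python3 - <<'E'
from cell import arm
import cv2
print(arm.get_obs())
for n in("top","scene"):
    p,d=arm.grab_frame(n); cv2.imwrite(f"pics/{n}0.png",p[:,:,::-1]); print(n,arm.camera_model(n))
E
```

```text
pics
{'time_s': 0.0, 'q': array([-1.25458314e+00,  4.91573617e-01,  1.55949951e+00,  1.35805903e-05,
        1.09166721e+00, -1.05619100e-01]), 'joint_velocities': array([-0.00149402,  0.00047925, -0.00122399,  0.00068155, -0.00070151,
        0.00052641]), 'joint_torque': array([-1.55946823e-04, -6.12650084e+01, -2.58183521e+01,  6.92353863e-02,
        4.81873623e-02, -1.11939901e-04]), 'tcp_pos': array([ 255.82720773, -569.95890558,  214.03576983]), 'orientation': array([-0.6913989 , -0.1484387 ,  0.69147572, -0.14763077]), 'wrist_force': array([0.05394582, 0.79574033, 0.1375413 ]), 'wrist_torque': array([ 0.04087237, -0.06358425, -0.0141177 ]), 'grip_width': 95.04127412812687}
top {'mtx': array([[486.70623459,   0.        , 310.38236397],
       [  0.        , 486.70623459, 240.92511903],
       [  0.        ,   0.        ,   1.        ]]), 'rvec': array([ 2.2013992 , -2.16301767,  0.05022897]), 'tvec': array([ -66.82770205,  587.48175592, 1418.89819818])}
scene {'mtx': array([[515.86493116,   0.        , 319.26083407],
       [  0.        , 515.86493116, 238.18469252],
       [  0.        ,   0.        ,   1.        ]]), 'rvec': array([ 0.91095285, -2.35708624,  1.25999177]), 'tvec': array([ 398.40488893,  291.64584238, 1094.91692024])}
```

View pics/top0.png

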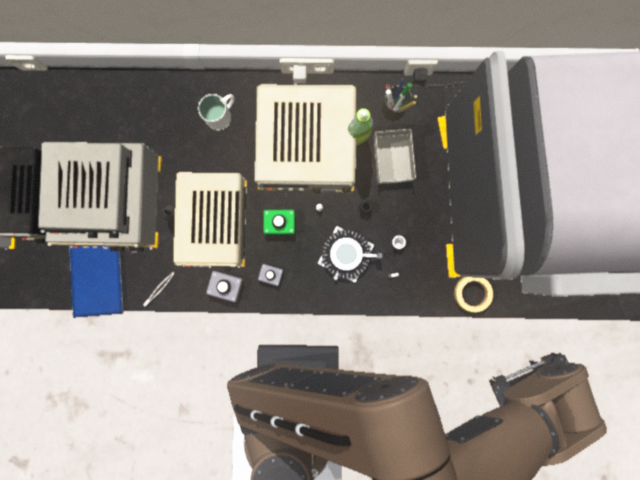

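View pics/scene0.png

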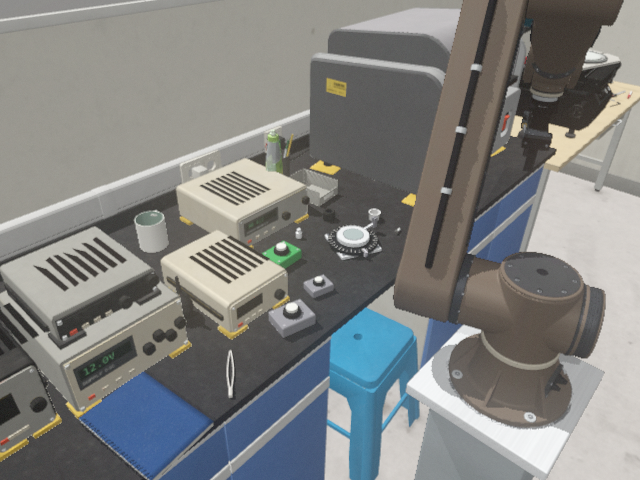

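The top view shows the mount at about (347,253) with its lever pointing right to about (379,257). The larger grey trigger box is at (224,286), the smaller grey one at (270,275) and the green one at (278,221). Next I measure them and zoom in.

```bash
cat > h.py <<'E'
import numpy as np, cv2
from cell import arm
from scipy.spatial.transform import Rotation as R
def rays(cam,px,m=None):
    m=m or arm.camera_model(cam); K=np.array(m["mtx"]); px=np.atleast_2d(px).astype(float)
    xy=(px-K[:2,2])/[K[0,0],K[1,1]]
    if cam=="wrist":
        th=np.linalg.norm(xy,axis=1,keepdims=True); d=np.c_[xy/np.maximum(th,1e-9)*np.sin(th),np.cos(th)]
    else: d=np.c_[xy,np.ones(len(xy))]
    Rm=R.from_rotvec(np.ravel(m["rvec"])).as_matrix(); t=np.ravel(m["tvec"])
    return -Rm.T@t, d@Rm
def at_z(cam,px,z,m=None):
    o,d=rays(cam,px,m); return (o+d*((z-o[2])/d[:,2])[:,None])[:,:2]
def proj(cam,P,m=None):
    m=m or arm.camera_model(cam); K=np.array(m["mtx"])
    c=np.atleast_2d(P)@R.from_rotvec(np.ravel(m["rvec"])).as_matrix().T+np.ravel(m["tvec"])
    if cam=="wrist":
        r=np.linalg.norm(c[:,:2],axis=1,keepdims=True); xy=c[:,:2]/np.maximum(r,1e-9)*np.arctan2(r,c[:,2:])
    else: xy=c[:,:2]/c[:,2:]
    return xy*[K[0,0],K[1,1]]+K[:2,2]
E
python3 - <<'E'
from h import *
for n,px,z in [("axis",(346.5,253.5),30),("paddle",(379,256.5),50),("box",(224,286.5),52),("small",(270,275),40),("green",(278,221),50),("weight",(320,207),30),("cup",(399,242),26),("bolt",(395,275),10),("loupe",(366,208),30),("tape",(474,294),25),("tweez",(158,290),5)]:
    print(n,at_z("top",px,z).round(0))
p=cv2.imread("pics/top0.png"); cv2.imwrite("pics/c1.png",cv2.resize(p[195:310,195:415],None,fx=3.6,fy=3.6,interpolation=cv2.INTER_CUBIC))
E
```

```text
axis [[ 553. -163.]]
paddle [[ 545. -255.]]
box [[451. 189.]]
small [[486.  58.]]
green [[643.  38.]]
weight [[688. -83.]]
cup [[ 589. -316.]]
bolt [[ 493. -308.]]
loupe [[ 687. -218.]]
tape [[ 442. -534.]]
tweez [[435. 394.]]
```

View pics/c1.png

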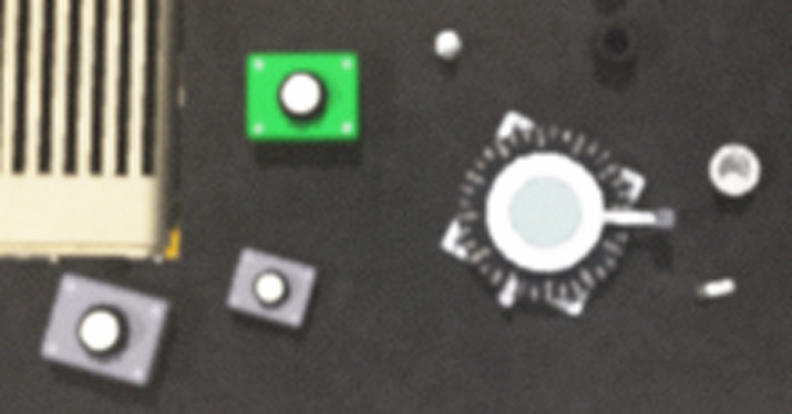

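The zoomed crop shows the foot plate turned about 28°. The lever points to crop (668,217), the tab is likely at crop (508,290) on the lower-left rim, and the target box is at crop (100,330). I'll work out the tool frame and the approach.

```bash
cat >> h.py <<'E'
def tool():
    o=arm.get_obs(); return np.array(o["tcp_pos"]),R.from_quat(o["orientation"]),o
def delta(pos,yaw_y):
    """shift in tool axes (m) to pos with tool straight down and tool y at world heading yaw_y (deg, shortest/mod 360); turn rotvec"""
    p,r,o=tool(); a=np.radians(yaw_y); y=[np.cos(a),np.sin(a),0]; x=[0,0,-1]
    T=R.from_matrix(np.c_[x,y,np.cross(x,y)]); rel=(r.inv()*T).as_rotvec()
    print("tcp",p.round(1),"q",np.round(o["q"],2),"heading y",np.degrees(np.arctan2(*r.as_matrix()[1::-1,1])).round(1),"t",round(o["time_s"],2),"F",np.round(o["wrist_force"],1))
    print("shift tool m",(r.inv().apply(np.array(pos)-p)/1000).round(4),"turn",rel.round(3),"deg",np.degrees(np.linalg.norm(rel)).round(1))
E
python3 - <<'E'
from h import *
p,r,o=tool(); print(r.as_matrix().round(3))
m=arm.camera_model("wrist"); c,_=rays("wrist",(320,240),m)
Rm=R.from_rotvec(np.ravel(m["rvec"])).as_matrix()
print("cam in tool",r.inv().apply(c-p).round(1),"cam axis tool",r.inv().apply(Rm[2]).round(2),"cam x tool",r.inv().apply(Rm[0]).round(2),m["mtx"][0])
for y in(-67,23,113,-157): delta((590,-250,200),y)
E
```

```text
[[-0.     0.409 -0.912]
 [ 0.001 -0.912 -0.409]
 [-1.    -0.001 -0.   ]]
cam in tool [-169.5    0.3  -69.8] cam axis tool [0.97 0.   0.24] cam x tool [-0.  1. -0.] [371.64829954   0.         318.23304865]
tcp [ 255.8 -570.   214.1] q [-1.25  0.49  1.56 -0.    1.09 -0.11] heading y -65.8 t 0.1 F [ 0.5 -0.9  0.8]
shift tool m [ 0.0143 -0.1552 -0.4359] turn [ 0.02  -0.     0.001] deg 1.2
tcp [ 255.8 -570.   214.1] q [-1.25  0.49  1.56 -0.    1.09 -0.11] heading y -65.8 t 0.1 F [ 0.5 -0.9  0.8]
shift tool m [ 0.0143 -0.1552 -0.4359] turn [-1.55e+00 -1.00e-03  1.00e-03] deg 88.8
tcp [ 255.8 -570.   214.1] q [-1.25  0.49  1.56 -0.    1.09 -0.11] heading y -65.8 t 0.1 F [ 0.5 -0.9  0.8]
shift tool m [ 0.0143 -0.1552 -0.4359] turn [-3.121e+00 -2.000e-03 -0.000e+00] deg 178.8
tcp [ 255.8 -570.   214.1] q [-1.25  0.49  1.56 -0.    1.09 -0.11] heading y -65.8 t 0.1 F [ 0.5 -0.9  0.8]
shift tool m [ 0.0143 -0.1552 -0.4359] turn [1.591e+00 1.000e-03 1.000e-03] deg 91.2
```

```bash
python3 -m handwheel '[[0,-0.0262,-0.0218,0,0,0,1],[0,-0.0262,-0.0218,0,0,0,1],[0,-0.0262,-0.0218,0,0,0,1],[0,-0.0262,-0.0218,0,0,0,1],[0,-0.0262,-0.0218,0,0,0,1],[0,-0.0262,-0.0218,0,0,0,1],[0,-0.0262,-0.0218,0,0,0,1],[0.008,0.0037,-0.0313,0,0,0,1],[0.008,0.0037,-0.0313,0,0,0,1],[0.008,0.0037,-0.0313,0,0,0,1],[0.008,0.0037,-0.0313,0,0,0,1],[0.008,0.0037,-0.0313,0,0,0,1],[0.008,0.0037,-0.0313,0,0,0,1],[0.008,0.0037,-0.0313,0,0,0,1],[0.008,0.0037,-0.0313,0,0,0,1],[0.008,0.0037,-0.0313,0,0,0,1]]' && python3 -m handwheel '[[0,0,0,-0.12,0,0,1],[0,0,0,-0.12,0,0,1],[0,0,0,-0.12,0,0,1],[0,0,0,-0.12,0,0,1],[0,0,0,-0.12,0,0,1],[0,0,0,-0.12,0,0,1],[0,0,0,-0.12,0,0,1],[0,0,0,-0.12,0,0,1],[0,0,0,-0.12,0,0,1],[0,0,0,-0.12,0,0,1],[0,0,0,-0.12,0,0,1],[0,0,0,-0.12,0,0,1],[0,0,0,-0.11,0,0,1],[0,0,0,0,0,0,1],[0,0,0,0,0,0,1]]'; python3 - <<'E'
from h import *
delta((591,-255,28),23)
m=arm.camera_model("wrist"); p,d=arm.grab_frame("wrist"); cv2.imwrite("pics/w1.png",p[:,:,::-1]); np.save("w1d.npy",d)
import pickle; pickle.dump(m,open("w1.pkl","wb"))
print(proj("wrist",[[553,-163,30],[545,-255,50]],m))
E
```

```text
time_s: 1.43
tcp_pos: [592.0, -254.6, 141.9]
orientation: [-0.691, -0.148, 0.692, -0.148]
wrist_force: [0.0, 0.1, -0.0]
grip_width: 0.8
time_s: 2.68
tcp_pos: [590.6, -255.4, 142.4]
orientation: [0.391, 0.589, -0.391, 0.589]
wrist_force: [0.1, 0.1, -0.4]
grip_width: 0.5
tcp [ 590.6 -255.4  142.4] q [-0.51  0.59  1.59 -0.    0.96 -0.91] heading y 22.8 t 2.68 F [ 0.1  0.1 -0.4]
shift tool m [ 0.1144  0.0006 -0.0002] turn [-0.004 -0.     0.   ] deg 0.2
[[317.62834647 105.42496861]
 [258.15523031 217.34718466]]
```

View pics/w1.png

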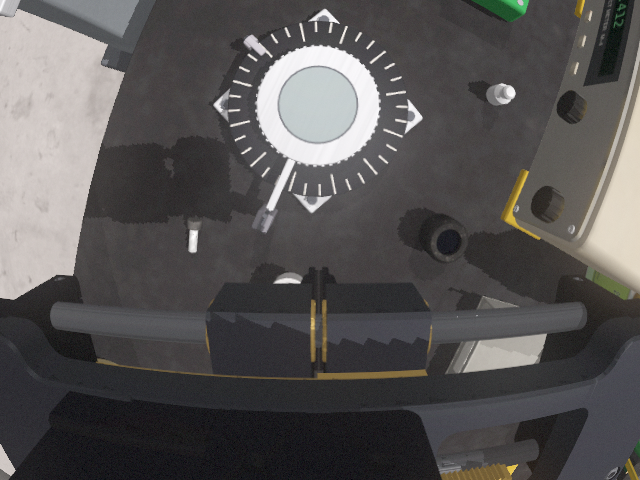

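The wrist view shows the mount centred at about (318,104), the lever running to its paddle at (265,218), and the steel tab at (257,46). The cup shows behind the fingers at (288,280), and the loupe is at (446,238).

```bash
cat >> h.py <<'E'
def deproj(cam,px,dep,m):
    o,d=rays(cam,px,m); Rm=R.from_rotvec(np.ravel(m["rvec"])).as_matrix(); zc=d@Rm[2]
    return o+d*(dep/zc)[:,None]
def circ(P):
    A=np.c_[2*P,np.ones(len(P))]; s=np.linalg.lstsq(A,(P**2).sum(1),rcond=None)[0]; return s[:2],np.sqrt(s[2]+s[:2]@s[:2])
def sample(img,cam,c,z,rr,th,m):
    g=np.array([[c[0]+r*np.cos(t),c[1]+r*np.sin(t),z] for r in rr for t in th]); q=proj(cam,g,m).astype(np.float32)
    return cv2.remap(img,q[:,0].reshape(len(rr),-1),q[:,1].reshape(len(rr),-1),cv2.INTER_LINEAR)
def axis_fit(gray,cam,c0,m,zt,r0=46):
    """glass edge/ring outer edge by steepest radial gradient"""
    c=np.array(c0,float); rr=np.arange(r0-9,r0+9,.25); th=np.radians(np.arange(0,360,3))
    for _ in range(4):
        s=cv2.GaussianBlur(sample(gray,cam,c,zt,rr,th,m),(1,9),0).astype(float); e=rr[np.argmin(np.gradient(s,axis=0),0)]
        k=abs(e-np.median(e))<1.5; P=c+np.c_[e*np.cos(th),e*np.sin(th)][...]
        c,rad=circ(P[k])
    return c,rad,k.mean()
def centroid(gray,cam,c,z,r,lo,hi,m):
    th=np.radians(np.arange(lo,hi,.1)); s=sample(gray,cam,c,z,[r],th,m)[0].astype(float); s-=np.percentile(s,30)
    s[s<.5*s.max()]=0; return np.degrees((s*th).sum()/s.sum()),np.degrees(.1*np.pi/180*(s>0).sum())
E
python3 - <<'E'
from h import *
import pickle; m=pickle.load(open("w1.pkl","rb")); g=cv2.cvtColor(cv2.imread("pics/w1.png"),cv2.COLOR_BGR2GRAY); d=np.load("w1d.npy")
pts=np.array([[318,104],[275,104],[352,140],[284,175],[265,214],[257,46],[320,190],[320,330],[318,280],[260,330]])
print(np.c_[pts,deproj("wrist",pts,d[pts[:,1],pts[:,0]],m)].round(1))
print(proj("wrist",[tool()[0]],m))
for zt in (32,36,40):
  for r0 in(40,46,50): print(zt,r0,axis_fit(g,"wrist",(553,-163),m,zt,r0))
E
```

```text
[[ 318.   104.   553.  -162.4   34.4]
 [ 275.   104.   523.4 -174.2   33.5]
 [ 352.   140.   586.6 -177.3   34.5]
 [ 284.   175.   550.  -221.5   30.6]
 [ 265.   214.   548.7 -251.    48.9]
 [ 257.    46.   489.7 -134.7   21.7]
 [ 320.   190.   580.  -222.6   21.4]
 [ 320.   330.   581.6 -228.9  237.2]
 [ 318.   280.   588.1 -245.7  156.4]
 [ 260.   330.   568.7 -230.7  243.7]]
[[315.02858843 288.93617157]]
32 40 (array([ 552.61134003, -162.24527748]), np.float64(46.24319366740879), np.float64(1.0))
32 46 (array([ 552.61134003, -162.24527748]), np.float64(46.24319366740879), np.float64(1.0))
32 50 (array([ 552.61134003, -162.24527748]), np.float64(46.24319366740879), np.float64(1.0))
36 40 (array([ 552.80093395, -162.65488763]), np.float64(45.566171984212396), np.float64(1.0))
36 46 (array([ 552.80093395, -162.65488763]), np.float64(45.566171984212396), np.float64(1.0))
36 50 (array([ 552.80093395, -162.65488763]), np.float64(45.566171984212396), np.float64(1.0))
40 40 (array([ 552.98053341, -163.07652167]), np.float64(44.90583328876003), np.float64(1.0))
40 46 (array([ 552.98053341, -163.07652167]), np.float64(44.90583328876003), np.float64(1.0))
40 50 (array([ 552.98053341, -163.07652167]), np.float64(44.90583328876003), np.float64(1.0))
```

```bash
python3 - <<'E'
from h import *
import pickle; m=pickle.load(open("w1.pkl","rb")); g=cv2.cvtColor(cv2.imread("pics/w1.png"),cv2.COLOR_BGR2GRAY)
c=axis_fit(g,"wrist",(553,-163),m,34)[0]; print(c)
for r in range(62,88,3): print("tab",r,centroid(g,"wrist",c,23.5,r,145,168,m))
for r in range(50,86,6): print("lev",r,centroid(g,"wrist",c,32,r,-112,-80,m))
for r in (92,95,99): print("pad",r,centroid(g,"wrist",c,50,r,-112,-80,m))
s=sample(g,"wrist",c,20,[66],np.radians(np.arange(0,360,.1)),m)[0]
E
```

```text
[ 552.68506321 -162.44168762]
tab 62 (np.float64(157.89877371143822), np.float64(7.699999999999999))
tab 65 (np.float64(157.74870859337423), np.float64(7.699999999999999))
tab 68 (np.float64(157.95860105733965), np.float64(7.1000000000000005))
tab 71 (np.float64(156.65458988244555), np.float64(5.2))
tab 74 (np.float64(156.72124152222995), np.float64(7.500000000000001))
tab 77 (np.float64(156.76157442644276), np.float64(7.0))
tab 80 (np.float64(156.78222068488347), np.float64(3.8))
tab 83 (np.float64(153.10671792796393), np.float64(14.900000000000002))
tab 86 (np.float64(150.7939501779356), np.float64(5.9))
lev 50 (np.float64(-92.40280258700452), np.float64(6.8))
lev 56 (np.float64(-91.45524475524594), np.float64(7.300000000000001))
lev 62 (np.float64(-93.41047456525376), np.float64(9.200000000000001))
lev 68 (np.float64(-93.04645396536117), np.float64(8.1))
lev 74 (np.float64(-92.41509766485645), np.float64(4.6000000000000005))
lev 80 (np.float64(-92.39818948025707), np.float64(4.300000000000001))
pad 92 (np.float64(-90.19755729795058), np.float64(3.7000000000000006))
pad 95 (np.float64(-90.32553058676778), np.float64(3.6))
pad 99 (np.float64(-89.99187749667237), np.float64(1.9))
```

```bash
python3 -m handwheel '[[0.0286,0,0,0,0,0,1],[0.0286,0,0,0,0,0,1],[0.0286,0,0,0,0,0,1],[0.0286,0,0,0,0,0,1],[0,-0.00702,-0.00025,0.07,0,0,1],[0,-0.00702,-0.00025,0.07,0,0,1],[0,-0.00702,-0.00025,0.07,0,0,1],[0,-0.00702,-0.00025,0.07,0,0,1],[0,-0.00702,-0.00025,0.07,0,0,1],[0,-0.00702,-0.00025,0.07,0,0,1],[0,-0.00702,-0.00025,0.07,0,0,1],[0,-0.00702,-0.00025,0.07,0,0,1],[0,-0.00702,-0.00025,0.07,0,0,1],[0,-0.00702,-0.00025,0.07,0,0,1],[0,-0.00702,-0.00025,0.07,0,0,1],[0,-0.00702,-0.00025,0.07,0,0,1]]'; cat >> h.py <<'E'
def pol(c=(552.7,-162.4)):
    p,r,o=tool(); v=p[:2]-c; print("finger r",np.hypot(*v).round(1),"ang",np.degrees(np.arctan2(v[1],v[0])).round(1),"z",p[2].round(1)); delta(p,0)
E
python3 - <<'E'
from h import *
pol()
m=arm.camera_model("wrist"); p,d=arm.grab_frame("wrist"); cv2.imwrite("pics/w2.png",p[:,:,::-1])
E
```

```text
time_s: 4.07
tcp_pos: [508.8, -254.1, 28.3]
orientation: [0.598, 0.377, -0.598, 0.377]
wrist_force: [0.3, -1.0, -0.4]
grip_width: 0.4
finger r 101.7 ang -115.6 z 28.3
tcp [ 508.8 -254.1   28.3] q [-0.58  0.66  1.86 -0.    0.62 -0.13] heading y -25.6 t 4.07 F [ 0.3 -1.  -0.4]
shift tool m [0. 0. 0.] turn [-0.446  0.    -0.001] deg 25.6
```

View pics/w2.png

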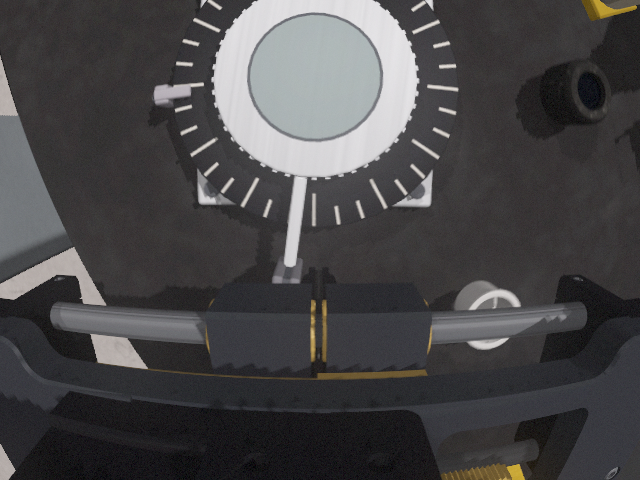

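The lever is being carried along, with its paddle at about (288,268) against the fingers, and the tab is at (172,94). I'll continue to roughly 8° short of the tab.

```bash
python3 -m handwheel '[[0,-0.00702,-0.00035,0.07,0,0,1],[0,-0.00702,-0.00035,0.07,0,0,1],[0,-0.00702,-0.00035,0.07,0,0,1],[0,-0.00702,-0.00035,0.07,0,0,1],[0,-0.00702,-0.00035,0.07,0,0,1],[0,-0.00702,-0.00035,0.07,0,0,1],[0,-0.00702,-0.00035,0.07,0,0,1],[0,-0.00702,-0.00035,0.07,0,0,1],[0,-0.00702,-0.00035,0.07,0,0,1],[0,-0.00702,-0.00035,0.07,0,0,1],[0,-0.00702,-0.00035,0.07,0,0,1],[0,-0.00702,-0.00035,0.07,0,0,1],[0,-0.00702,-0.00035,0.07,0,0,1],[0,-0.00702,-0.00035,0.07,0,0,1],[0,-0.00702,-0.00035,0.07,0,0,1],[0,-0.00702,-0.00035,0.07,0,0,1],[0,-0.004,-0.0001,0.04,0,0,1],[0,0,0,0,0,0,1],[0,0,0,0,0,0,1]]'; python3 - <<'E'
from h import *
pol()
import pickle
m=arm.camera_model("wrist"); p,d=arm.grab_frame("wrist"); cv2.imwrite("pics/w3.png",p[:,:,::-1]); pickle.dump(m,open("w3.pkl","wb"))
E
```

```text
time_s: 5.7
tcp_pos: [452.8, -159.4, 28.3]
orientation: [0.707, -0.01, -0.707, -0.009]
wrist_force: [0.1, -0.5, -0.0]
grip_width: 0.4
finger r 100.0 ang 178.3 z 28.3
tcp [ 452.8 -159.4   28.3] q [-0.48  0.59  2.08 -0.    0.48  1.12] heading y -91.5 t 5.7 F [ 0.1 -0.5 -0. ]
shift tool m [0. 0. 0.] turn [-1.598 -0.    -0.   ] deg 91.5
```

View pics/w3.png

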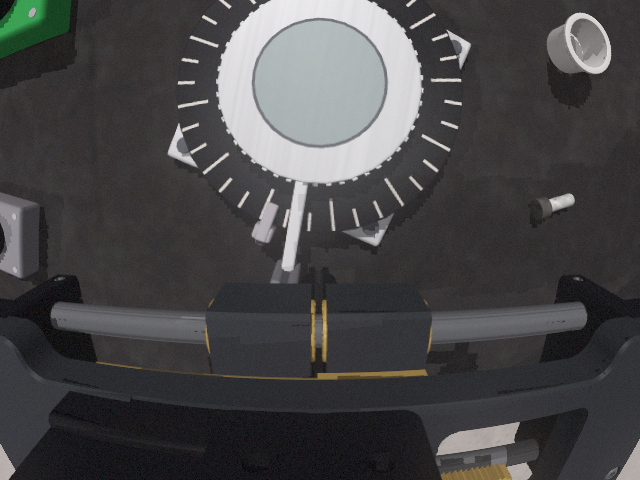

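The lever, ending at about (288,268), is now just short of the tab at (265,222). The bystanders are undisturbed.

```bash
cat >> h.py <<'E'
def edges(g,cam,c,z,r,lo,hi,m,dark=False):
    """angles of the strongest rising/falling edge along the arc"""
    a=np.arange(lo,hi,.05); s=cv2.GaussianBlur(sample(g,cam,c,z,[r],np.radians(a),m),(25,1),0)[0].astype(float); d=np.gradient(s)
    i,j=np.argmax(d),np.argmin(d); return np.round([a[i],a[j],(a[i]+a[j])/2,(a[j]-a[i])*np.pi/180*r,s.max()-s.min()],2)
def report(f,m,lt,ll,cam="wrist"):
    g=cv2.cvtColor(cv2.imread(f),cv2.COLOR_BGR2GRAY); c,rad,k=axis_fit(g,cam,(552.7,-162.4),m,34); print("axis",c.round(2),rad.round(2),k.round(2))
    for r in (62,66,74,76,78,80,82,84): print("tab",r,edges(g,cam,c,23.5,r,*lt,m))
    for r in (50,54,58,62,66,70,74,78,82): print("lev",r,edges(g,cam,c,32,r,*ll,m))
E
python3 - <<'E'
from h import *
import pickle; m=pickle.load(open("w3.pkl","rb")); report("pics/w3.png",m,(148,165),(165,174))
E
```

```text
axis [ 552.21 -162.21] 45.58 0.84
tab 62 [163.4  159.4  161.4   -4.33 140.  ]
tab 66 [163.4  159.15 161.28  -4.9  147.  ]
tab 74 [153.1  160.6  156.85   9.69 129.  ]
tab 76 [153.25 160.35 156.8    9.42 124.  ]
tab 78 [153.4  160.35 156.88   9.46 126.  ]
tab 80 [155.15 158.55 156.85   4.75  48.  ]
tab 82 [156.35 158.   157.18   2.36  20.  ]
tab 84 [148.35 158.3  153.33  14.59  16.  ]
lev 50 [165.2  171.7  168.45   5.67 147.  ]
lev 54 [165.3  171.4  168.35   5.75 152.  ]
lev 58 [165.45 171.25 168.35   5.87 153.  ]
lev 62 [173.4  171.3  172.35  -2.27 156.  ]
lev 66 [165.85 170.85 168.35   5.76 161.  ]
lev 70 [166.05 170.6  168.33   5.56 160.  ]
lev 74 [166.15 170.6  168.38   5.75 160.  ]
lev 78 [166.2  170.4  168.3    5.72 161.  ]
lev 82 [166.25 170.4  168.33   5.94 165.  ]
```

```bash
python3 -m handwheel '[[0,-0.002,-0.00002,0.02,0,0,1],[0,-0.002,-0.00002,0.02,0,0,1],[0,-0.002,-0.00002,0.02,0,0,1],[0,-0.002,-0.00002,0.02,0,0,1],[0,-0.002,-0.00002,0.02,0,0,1],[0,-0.002,-0.00002,0.02,0,0,1],[0,-0.002,-0.00002,0.02,0,0,1],[0,-0.002,-0.00002,0.02,0,0,1],[0,-0.0015,0,0.015,0,0,1],[0,-0.001,0,0.01,0,0,1],[0,0,0,0,0,0,1],[0,0,0,0,0,0,1]]'; python3 - <<'E'
from h import *
pol()
import pickle
m=arm.camera_model("wrist"); p,d=arm.grab_frame("wrist"); cv2.imwrite("pics/w4.png",p[:,:,::-1]); pickle.dump(m,open("w4.pkl","wb"))
report("pics/w4.png",m,(148,164),(152,162))
E
```

```text
time_s: 6.75
tcp_pos: [454.6, -140.9, 28.2]
orientation: [-0.703, 0.075, 0.703, 0.075]
wrist_force: [-0.7, 0.2, -0.5]
grip_width: 0.5
finger r 100.5 ang 167.6 z 28.2
tcp [ 454.6 -140.9   28.2] q [-0.44  0.58  2.09 -0.    0.47  1.34] heading y -102.2 t 6.75 F [-0.7  0.2 -0.5]
shift tool m [0. 0. 0.] turn [-1.784  0.     0.   ] deg 102.2
axis [ 552.15 -162.18] 45.61 0.86
tab 62 [153.3  160.4  156.85   7.68 141.  ]
tab 66 [163.4  160.3  161.85  -3.57 145.  ]
tab 74 [153.05 159.95 156.5    8.91 147.  ]
tab 76 [153.1  159.85 156.48   8.95 150.  ]
tab 78 [153.35 159.75 156.55   8.71 160.  ]
tab 80 [155.6  159.9  157.75   6.   166.  ]
tab 82 [155.6  159.75 157.68   5.94 166.  ]
tab 84 [155.6  159.8  157.7    6.16 167.  ]
lev 50 [154.5  161.3  157.9    5.93 133.  ]
lev 54 [153.65 160.8  157.23   6.74 141.  ]
lev 58 [153.6  160.7  157.15   7.19 148.  ]
lev 62 [153.6  160.5  157.05   7.47 143.  ]
lev 66 [153.7  160.35 157.03   7.66 152.  ]
lev 70 [153.5  160.2  156.85   8.19 163.  ]
lev 74 [153.4  160.05 156.73   8.59 153.  ]
lev 78 [155.6  159.95 157.78   5.92 161.  ]
lev 82 [155.8  159.85 157.83   5.8  166.  ]
```

```bash
python3 -m handwheel '[[0,-0.0006,0,0.006,0,0,1],[0,-0.0006,0,0.006,0,0,1],[0,-0.0005,0,0.005,0,0,1],[0,0,0,0,0,0,1],[0,0,0,0,0,0,1]]'; python3 - <<'E'
from h import *
pol()
import pickle
m=arm.camera_model("wrist"); p,d=arm.grab_frame("wrist"); cv2.imwrite("pics/w5.png",p[:,:,::-1]); pickle.dump(m,open("w5.pkl","wb"))
g=cv2.cvtColor(cv2.imread("pics/w5.png"),cv2.COLOR_BGR2GRAY); c=axis_fit(g,"wrist",(552.7,-162.4),m,34)[0]; print(c)
for r in (50,54,74,78,80,82,84):
    print(r,edges(g,"wrist",c,32,r,153,157,m)[0],edges(g,"wrist",c,32,r,157,162,m)[1])
cv2.imwrite("pics/w5c.png",cv2.resize(p[150:300,200:400,::-1],None,fx=4,fy=4,interpolation=cv2.INTER_CUBIC))
E
```

```text
time_s: 7.22
tcp_pos: [455.0, -139.3, 28.2]
orientation: [-0.702, 0.081, 0.702, 0.081]
wrist_force: [-0.0, 0.1, -0.3]
grip_width: 0.4
finger r 100.4 ang 166.7 z 28.2
tcp [ 455.  -139.3   28.2] q [-0.44  0.58  2.09 -0.    0.47  1.37] heading y -103.2 t 7.22 F [-0.   0.1 -0.3]
shift tool m [0. 0. 0.] turn [-1.801  0.     0.   ] deg 103.2
[ 552.28196395 -162.2690688 ]
50 153.65 160.3
54 153.6 160.15
74 153.45 159.05
78 154.95 159.15
80 154.95 158.95
82 154.95 159.05
84 155.0 159.0
```

View pics/w5c.png

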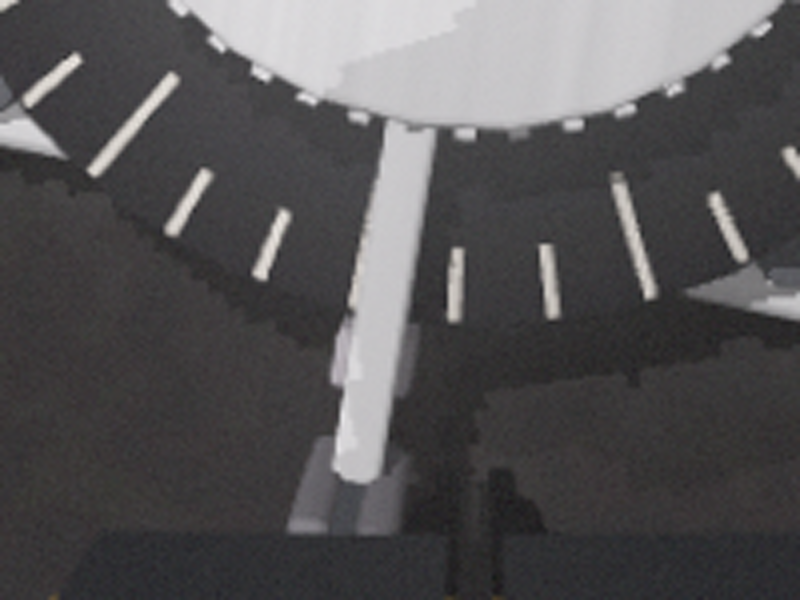

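The lever lies over the tab with slivers of tab showing on both sides, at crop (340,350) and (408,355). Measured, the lever is at 157.0° and the tab at 156.85°. I'll back off, rise and check.

```bash
python3 -m handwheel '[[0,0.005,0,0,0,0,1],[0,0.01,0,0,0,0,1],[0,0.015,0,0,0,0,1],[-0.02,0.01,0,0,0,0,1],[-0.03,0,0,0,0,0,1],[-0.03,0,0,0,0,0,1],[-0.02,0,0,0,0,0,1],[0,0,0,0,0,0,1],[0,0,0,0,0,0,1]]'; python3 - <<'E'
from h import *
pol()
import pickle
m=arm.camera_model("wrist"); p,d=arm.grab_frame("wrist"); cv2.imwrite("pics/w6.png",p[:,:,::-1]); pickle.dump(m,open("w6.pkl","wb"))
g=cv2.cvtColor(cv2.imread("pics/w6.png"),cv2.COLOR_BGR2GRAY); c=axis_fit(g,"wrist",(552.7,-162.4),m,34); print(c)
c=c[0]
for r in (50,54,70,74,78,80,82,84):
    print(r,edges(g,"wrist",c,32,r,153,157,m)[0],edges(g,"wrist",c,32,r,157,162,m)[1])
for r in (74,76,78): print("tab",r,edges(g,"wrist",c,23.5,r,148,165,m))
q=proj("wrist",[[*c,30]],m)[0].astype(int);print(q)
qt=proj("wrist",[[c[0]-66,c[1]+28,25]],m)[0].astype(int); x,y=max(qt[0]-75,0),max(qt[1]-56,0)
cv2.imwrite("pics/w6c.png",cv2.resize(p[y:y+112,x:x+150,::-1],None,fx=5,fy=5,interpolation=cv2.INTER_CUBIC))
E
```

```text
time_s: 8.02
tcp_pos: [446.0, -179.0, 128.9]
orientation: [0.703, -0.082, -0.702, -0.081]
wrist_force: [0.1, 0.9, -0.2]
grip_width: 0.2
finger r 108.0 ang -171.1 z 128.9
tcp [ 446.  -179.   128.9] q [-0.52  0.41  2.   -0.    0.73  1.28] heading y -103.2 t 8.02 F [ 0.1  0.9 -0.2]
shift tool m [0. 0. 0.] turn [-1.801e+00 -1.000e-03 -2.000e-03] deg 103.2
(array([ 552.28294294, -162.49819186]), np.float64(45.85988439055302), np.float64(0.9916666666666667))
50 153.6 160.55
54 153.7 160.2
70 154.4 158.85
74 154.4 159.1
78 154.5 158.85
80 154.75 159.0
82 154.9 159.15
84 154.65 158.75
tab 74 [153.   157.9  155.45   6.33 172.  ]
tab 76 [153.2  158.15 155.68   6.57 169.  ]
tab 78 [153.1  157.85 155.48   6.47 170.  ]
[262 107]
```

View pics/w6c.png

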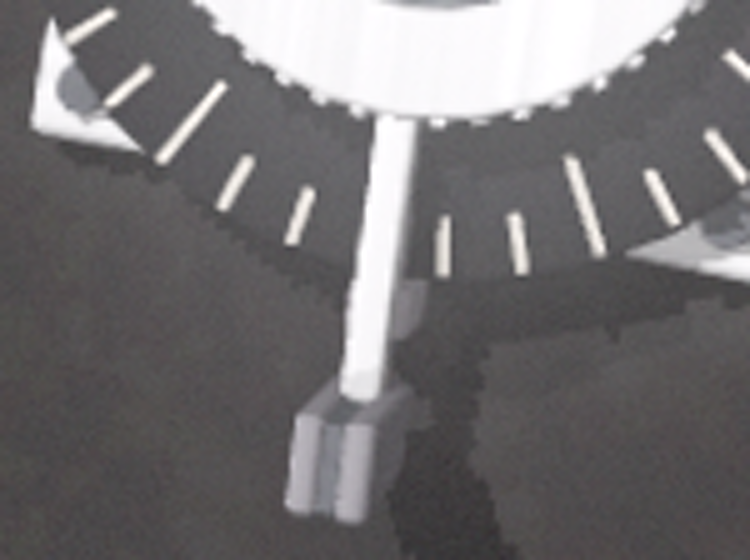

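The paddle stands free and the lever is still at about 156.85° (the left tab edge is hidden by parallax from this viewpoint). Now I check clearance and plan the move to the trigger box.

```bash
python3 - <<'E'
from h import *
p,d=arm.grab_frame("top"); cv2.imwrite("pics/t2.png",p[:,:,::-1]); m=arm.camera_model("top")
yy,xx=np.mgrid[150:310:2,150:300:2]; px=np.c_[xx.ravel(),yy.ravel()]; P=deproj("top",px,d[px[:,1],px[:,0]],m)
k=(P[:,0]<620)&(P[:,1]>50)&(P[:,1]<330)&(P[:,2]>60)&(P[:,2]<400); 
for x in range(440,620,20):
    q=P[k&(P[:,0]>=x)&(P[:,0]<x+20)]; print(x,len(q),q[:,2].max().round() if len(q) else 0)
print(at_z("top",[(224,286.5)],52), "grey mask:")
for r in arm.regions_of("top","button_top")[:5]: print(round(r["score"],2),np.round(r["extent"],1),at_z("top",[r["extent"][:2]],52).round(1))
delta((451,189,110),-103.2)
E
```

```text
440 0 0
460 0 0
480 3 67.0
500 55 107.0
520 118 107.0
540 135 107.0
560 117 109.0
580 133 109.0
600 120 109.0
[[451.06934873 188.68364652]] grey mask:
0.39 [278.4 222.1  13.1   9.2] [[639.4  36.4]]
tcp [ 445.4 -178.3  127.2] q [-0.52  0.41  2.   -0.    0.73  1.28] heading y -103.2 t 8.17 F [-0.1 -0.   0.8]
shift tool m [ 0.0175 -0.3589  0.0784] turn [-0.     0.002  0.   ] deg 0.1
```

```bash
python3 -m handwheel '[[0,-0.0299,0.0065,0,0,0,1],[0,-0.0299,0.0065,0,0,0,1],[0,-0.0299,0.0065,0,0,0,1],[0,-0.0299,0.0065,0,0,0,1],[0,-0.0299,0.0065,0,0,0,1],[0,-0.0299,0.0065,0,0,0,1],[0,-0.0299,0.0065,0,0,0,1],[0,-0.0299,0.0065,0,0,0,1],[0,-0.0299,0.0065,0,0,0,1],[0,-0.0299,0.0065,0,0,0,1],[0,-0.0299,0.0065,0,0,0,1],[0,-0.0299,0.0065,0,0,0,1],[0,0,0,0,0,0,1],[0,0,0,0,0,0,1]]'; python3 - <<'E'
from h import *
import pickle
m=arm.camera_model("wrist"); p,d=arm.grab_frame("wrist"); cv2.imwrite("pics/w7.png",p[:,:,::-1]); np.save("w7d.npy",d); pickle.dump(m,open("w7.pkl","wb"))
delta((451,189,60),-103.2); print(proj("wrist",[[451,189,52],tool()[0]],m))
E
```

```text
time_s: 9.33
tcp_pos: [451.2, 189.9, 127.0]
orientation: [-0.702, 0.081, 0.703, 0.08]
wrist_force: [-0.5, 0.2, -0.2]
grip_width: 0.8
tcp [451.3 188.9 127.1] q [ 0.26  0.42  1.98 -0.    0.74  2.06] heading y -103.1 t 9.38 F [-0.6  0.3 -0.3]
shift tool m [ 0.0671 -0.0001  0.0002] turn [ 0.002  0.002 -0.001] deg 0.2
[[320.18334994 250.70227156]
 [321.1794584  292.24914231]]
```

View pics/w7.png

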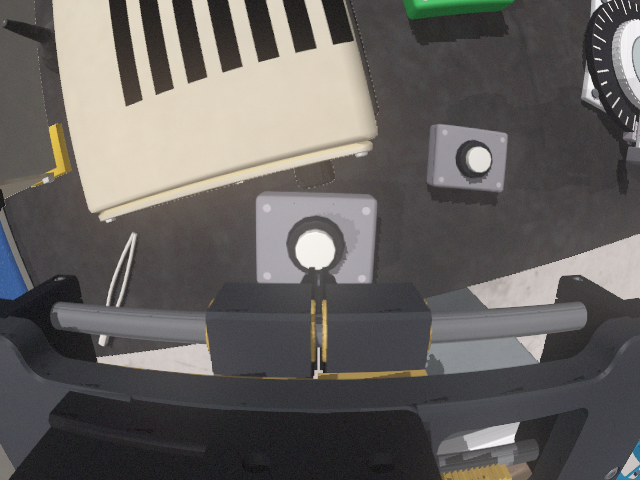

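The larger grey box is directly below, with its button at (317,250) where the projection puts it (320,251). I press it in stages.

```bash
python3 -m handwheel '[[0.025,0,0,0,0,0,1],[0.025,0,0,0,0,0,1],[0.018,0,0,0,0,0,1],[0.006,0,0,0,0,0,1],[0,0,0,0,0,0,1],[0.002,0,0,0,0,0,1],[0.002,0,0,0,0,0,1],[0.002,0,0,0,0,0,1],[0,0,0,0,0,0,1],[0,0,0,0,0,0,1]]'
```

```text
time_s: 10.22
tcp_pos: [452.3, 188.9, 48.7]
orientation: [0.703, -0.081, -0.702, -0.081]
wrist_force: [0.8, -2.4, 2.8]
grip_width: 0.5
```

```bash
for i in 1 2; do python3 -m handwheel '[[0.001,0,0,0,0,0,1],[0,0,0,0,0,0,1],[0,0,0,0,0,0,1]]' | grep -E "tcp|force"; done
```

```text
tcp_pos: [452.2, 188.9, 47.4]
wrist_force: [2.2, -1.3, 3.3]
tcp_pos: [452.2, 188.9, 46.3]
wrist_force: [2.0, -2.7, 4.4]
```

```bash
for i in 1 2; do python3 -m handwheel '[[0.001,0,0,0,0,0,1],[0,0,0,0,0,0,1],[0,0,0,0,0,0,1]]' | grep -E "tcp|force"; done
```

```text
tcp_pos: [452.3, 188.9, 46.0]
wrist_force: [-0.3, -3.0, 16.2]
tcp_pos: [452.4, 189.0, 45.8]
wrist_force: [-2.3, -3.7, 29.1]
```

The force jumped at z = 46, so the button is fully down. I'll release it and take a last look.

```bash
python3 -m handwheel '[[-0.003,0,0,0,0,0,1],[-0.007,0,0,0,0,0,1],[-0.02,0,0,0,0,0,1],[-0.03,0,0,0,0,0,1],[-0.03,0,0,0,0,0,1],[0,0,0,0,0,0,1],[0,0,0,0,0,0,1],[0,0,0,0,0,0,1]]'; python3 - <<'E'
from h import *
m=arm.camera_model("wrist"); w,dw=arm.grab_frame("wrist"); q=proj("wrist",[[451,189,52]],m)[0].astype(int)
a=np.array([[q[0]+i,q[1]+j] for i in(-4,0,4) for j in (-4,0,4)]); print("button top z",np.median(deproj("wrist",a,dw[a[:,1],a[:,0]],m)[:,2]))
p,d=arm.grab_frame("top"); m=arm.camera_model("top"); p=np.ascontiguousarray(p[:,:,::-1]); cv2.imwrite("pics/t3.png",p)
g=cv2.cvtColor(p,cv2.COLOR_BGR2GRAY); c,rad,k=axis_fit(g,"top",(552.7,-162.4),m,34); print(c,rad,k)
print("lever",[edges(g,"top",c,32,r,146,168,m)[2] for r in(52,55,58,84)])
cv2.imwrite("pics/c3.png",cv2.resize(p[195:310,195:415],None,fx=3.6,fy=3.6,interpolation=cv2.INTER_CUBIC))
E
```

```text
time_s: 11.88
tcp_pos: [451.2, 188.8, 133.6]
orientation: [-0.702, 0.081, 0.703, 0.081]
wrist_force: [0.2, -0.4, 0.7]
grip_width: 0.4
button top z 51.28935992146157
[ 553.15698539 -160.77891072] 47.1498614046755 0.925
lever [np.float64(155.55), np.float64(156.33), np.float64(156.28), np.float64(156.23)]
```

View pics/c3.png

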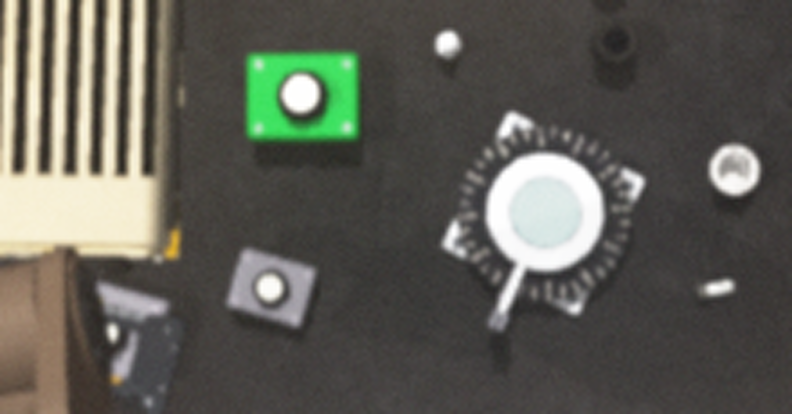

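The lever, with its paddle at crop (500,318), still lies over the tab. The weight, loupe, cup and bolt are where they were, and the button is back up. I'm handing in.

```bash
python3 -c "
from cell import arm
print(arm.hand_in())"
```

```text
the job is handed in; nothing more can be done
None
```

The job is done and handed in at about 12 s. With closed fingertips I pushed the paddle clockwise about 111° until the lever lay over the index tab, then backed off. I then pressed the button of the larger grey trigger box once, fully down, and let it come up.

**Lever:** close-up wrist pictures put the lever at 156.8–157.0° and the tab at 156.85°, so they agree to about 0.2 mm at the rim. The tab's reading is from before the lever covered it. With the lever on top, the close-up showed it sticking out about equally on both sides. The last top picture gave 155.6–156.3° for the lever, about 0.5–1.3° lower. I put less weight on it because it is coarse and its axis fit was about 1.5 mm off.

**Button:** it bottomed at a tip height of 46 mm, where the force rose from about 4 N to 29 N. Afterwards its top measured 51.3 mm by depth camera (52 mm is fully up).

**Bystanders:** in the last top crop the weight, loupe, cup and bolt were unmoved. I did not recheck the tape and tweezers at the end, but the arm stayed well above the worktop near both. At hand-in the gripper was touching nothing.

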